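Move the office stamps to the new rack in the same order

TASK

Move the four hand stamps from the old wooden rack into the new white rack, keeping their order as counted from the red end blocks: the stamp next to the old rack's red block goes into the bay next to the new rack's red block, the second into the second bay, and so on to the last. Set each one down upright on the floor of its bay without dropping it or tipping any stamp over, and let go of them all.

Things in the scene. Friction and masses are not known exactly. Their poses are not given: they have to be found in the camera images.
- blue_stamp: Loose upright office hand stamp with a blue handle, 60 to 130 g: black base block 48 mm (x) by 36 mm (y) by 24 mm high with a thin blue band, and above it an upright blue handle, 24 mm (x) by 26 mm (y), from 24 to 82 mm above the underside. Origin: centre of the underside; z up. At the start it stands in the pocket of its own colour, x axes roughly parallel.
- green_stamp: Loose upright office hand stamp with a green handle, 60 to 130 g: black base block 48 mm (x) by 36 mm (y) by 24 mm high with a thin green band, and above it an upright green handle, 24 mm (x) by 26 mm (y), from 24 to 82 mm above the underside. Origin: centre of the underside; z up. At the start it stands in the pocket of its own colour, x axes roughly parallel.
- yellow_stamp: Loose upright office hand stamp with a yellow handle, 60 to 130 g: black base block 48 mm (x) by 36 mm (y) by 24 mm high with a thin yellow band, and above it an upright yellow handle, 24 mm (x) by 26 mm (y), from 24 to 82 mm above the underside. Origin: centre of the underside; z up. At the start it stands in the pocket of its own colour, x axes roughly parallel.
- white_stamp: Loose upright office hand stamp with a white handle, 60 to 130 g: black base block 48 mm (x) by 36 mm (y) by 24 mm high with a thin white band, and above it an upright white handle, 24 mm (x) by 26 mm (y), from 24 to 82 mm above the underside. Origin: centre of the underside; z up. At the start it stands in the pocket of its own colour, x axes roughly parallel.
- blue_pocket: Fixed shallow blue tray on the old wooden rack, 78 mm (x) by 58 mm (y), 12 mm high, floor and walls 3 mm thick, in which the blue stamp stands at the start. Origin: centre of its underside; axes parallel to the old rack's. It stays there; its place in the row varies.
- green_pocket: Fixed shallow green tray on the old wooden rack, 78 mm (x) by 58 mm (y), 12 mm high, floor and walls 3 mm thick, in which the green stamp stands at the start. Origin: centre of its underside; axes parallel to the old rack's. It stays there; its place in the row varies.
- yellow_pocket: Fixed shallow yellow tray on the old wooden rack, 78 mm (x) by 58 mm (y), 12 mm high, floor and walls 3 mm thick, in which the yellow stamp stands at the start. Origin: centre of its underside; axes parallel to the old rack's. It stays there; its place in the row varies.
- white_pocket: Fixed shallow white tray on the old wooden rack, 78 mm (x) by 58 mm (y), 12 mm high, floor and walls 3 mm thick, in which the white stamp stands at the start. Origin: centre of its underside; axes parallel to the old rack's. It stays there; its place in the row varies.
- old_rack: Old rack: fixed brown wooden board 96 (x) by 252 (y) by 8 mm thick; the four pockets stand on it in a row along y, centres at x = 0, y = +90, +30, -30, -90 mm. A red end block, 30 mm high, closes its +y end: y = +90 is the first place. Origin: centre of the underside, on the table; yaw within 0.35 rad of zero. It may be at the robot's left or right.
- new_rack: New rack: fixed, white, 90 (x) by 244 mm (y), empty, with four bays in a row along y, centres at x = 0, y = -90, -30, +30, +90 mm. A red end block, 30 mm high, closes its -y end: y = -90 is the first bay. Bays are 70 (x) by 56 mm (y) inside; floor 8 mm above the underside, grey walls 4 mm thick, 10 mm high above it. Origin: centre of the underside, on the table; yaw within 0.35 rad of zero.
Mind the look-alikes: they are no part of the job. What is shaped like the white_stamp but orange or pink is not meant. What is meant by the yellow_stamp is not pink, and is the larger of those in its own colour.

How it is judged:
By the outcome, as a careful person would: the job done as asked, in the order asked, and still so for the second after the job is handed in, with the robot touching nothing.
It also fails if it takes over 104 s, if anything falls off the work surface, if the arm or the gripper's body presses on something with over 40 N, if the wrist force passes 120 N, or if a joint passes its speed limit or range.

ROBOT

A 7-joint arm with a two-finger parallel gripper is mounted at the origin on the work surface. World frame = base frame: x ahead of the robot, y to its left, z up, the work surface at z = 0. Lengths are in m, angles in rad, forces in N, time in s.
With the tool pointing down it reaches from about 0.375 to 0.925 m from the base axis. Payload 3.1 kg.
Tool frame: the origin (TCP) lies between the finger pads; the fingertips stand 19 mm ahead of it and the grasp point (between the pads) is the TCP; z points along the fingers, y is the line along which they close (so a half turn about z gives the same grasp; the last joint's range is limited). The gripper opens to 85 mm and grips with 20 to 120 N. Pads are 22 mm wide; open, the fingers measure 114 mm over their backs; the gripper's body (76 mm by 85 mm) begins 54 mm behind the grasp point. The pads swing forward as they close: fully open they stand 13 mm farther back than shut.
Start: joints at [1.201, 0.383, 0.044, 1.598, -0.018, 1.161, -0.05], TCP at [0.175, -0.626, 0.25] pointing down, gripper open.
Joint ranges: [-2.61, 2.61], [-0.41, 2.15], [-1.48, 1.57], [0, 2.5], [-1.57, 4.71], [0.05, 1.97], [-2.85, 2.85]. Speed limits (rad/s): [2.79, 2.79, 3.14, 3.14, 3.14, 3.14, 3.14].

INTERFACE

Orientations are given as a unit quaternion [x, y, z, w].
In Python, from bench import move_ptp, movel, move_j, move_gripper, pause, inverse_kinematics, read_camera, camera_params, MotionError, sign_off, look_for, tip_of, read_time_s, read_qpos, read_joint_vel, read_effort, read_eef_pos, read_tcp_rot, read_ft_force, read_ft_torque, read_finger_gap, read_grasp_force gives the robot as it stands. Calls block until the motion is done:
- move_ptp(position, orientation): joint-space move of the TCP to a pose.
- movel(position, orientation=None, speed=0.15): straight line of the TCP; orientation=None keeps the orientation; speed is the mean speed in m/s.
- move_j(angles): joint-space move.
- move_gripper(opening, effort=None): finger opening in m; effort is the grip in N (None keeps the last); returns when the fingers have stopped.
- pause(seconds).
- inverse_kinematics(position, orientation): joint angles nearest the present ones, or None.
- read_camera(name): name is "scene" or "top" or "wrist"; returns the picture (480x640x3 uint8, red, green, blue); there is no depth.
- camera_params(name): a dict with "K" (3x3 intrinsics, pixels), "camera_from_world" (4x4, takes a point from world to camera coordinates). Camera axes: x right, y down, z forward; pixel columns grow to the right and rows downward; lengths in m; the calibration is good to about 2 mm. The wrist camera is an equidistant fisheye: a pixel r from the principal point sees the ray r / f radians off the axis. A picture is of the moment at which its call begins: read the wrist's pose just before it. camera_params takes no time and is no camera call; for the wrist camera it gives the pose at the moment of the call.
A pose or a line that the arm cannot do raises MotionError and nothing moves.
- sign_off(): hands the job in; it is judged then, once.
Trained networks look in the newest picture that a camera, given by its name, has taken for a name from the list of things; names that differ only in an ending like _2 or _b are one class to them, and where a whole thing is asked for, a point or a joint stands for the part that bears it (a point fixed in the world has none). Each returns a list of dicts, best first, with "confidence" (0 to 1); they miss things now and then, are a little off and sometimes report something else, mostly with a low value. They report only what shows in the picture. A call takes as long as a camera call. They do not tell look-alikes from the thing itself.
- look_for(camera, name): "at" ([column, row] in pixels, amid what is visible of it).
- tip_of(camera, name): "at" ([column, row] in pixels: a listed point, or the origin of a listed thing).
Readings, each from a call of its own:
- read_time_s(): time.
- read_qpos(): joint angles.
- read_joint_vel(): joint speeds.
- read_effort(): joint torques, N m.
- read_eef_pos(): TCP position.
- read_tcp_rot(): TCP orientation.
- read_ft_force(): force on the tool from outside, world axes, zero at the start.
- read_ft_torque(): the same for the moment, N m.
- read_finger_gap(): finger opening in m.
- read_grasp_force(): force on a finger pad.
Only numpy, scipy, OpenCV 4.12 (cv2) and the standard library are available. Lean on these libraries where they do the work, as an engineer would, in place of code of your own. Each camera call takes 0.05 s, during which the arm holds its last target. There are 200 camera calls.

## Working session

There is one attempt and no reset: what is moved stays moved. The work goes in short steps, each a Python script; the robot and the scene stay as the last script left them, time stands still between calls to the robot, and variables do not carry over. Pictures are saved under pics/ and viewed, at most 14 in all, crops included, and the job is handed in when it is done.

```bash
mkdir -p pics; ls
python3 - <<'E'
from bench import *
import cv2,numpy as np
for n in ["top","scene"]:
    im=read_camera(n); cv2.imwrite(f"pics/{n}0.png",im[:,:,::-1])
    p=camera_params(n); print(n,np.round(p["K"],1).tolist(),np.round(p["camera_from_world"],3).tolist())
    for t in ["blue_stamp","green_stamp","yellow_stamp","white_stamp","old_rack","new_rack","blue_pocket","yellow_pocket","green_pocket","white_pocket"]:
        print(t,[(np.round(d["at"]).tolist(),round(d["confidence"],2)) for d in tip_of(n,t)][:4])
print(read_time_s(),read_tcp_rot())
E
```

```text
pics
top [[440.5, 0.0, 325.5], [0.0, 440.5, 240.3], [0.0, 0.0, 1.0]] [[0.006, -1.0, 0.007, -0.001], [-0.995, -0.006, -0.095, 0.478], [0.095, -0.006, -0.995, 0.808], [0.0, 0.0, 0.0, 1.0]]
blue_stamp [([453.0, 237.0], 0.93)]
green_stamp [([483.0, 242.0], 0.58)]
yellow_stamp [([389.0, 227.0], 0.89), ([400.0, 327.0], 0.81), ([438.0, 172.0], 0.69)]
white_stamp [([420.0, 233.0], 0.81), ([450.0, 310.0], 0.67), ([395.0, 164.0], 0.58)]
old_rack []
new_rack [([217.0, 208.0], 0.87)]
blue_pocket [([446.0, 240.0], 0.67)]
yellow_pocket [([387.0, 225.0], 0.76)]
green_pocket [([479.0, 243.0], 0.93)]
white_pocket [([413.0, 231.0], 0.61)]
scene [[493.8, 0.0, 315.2], [0.0, 493.8, 237.7], [0.0, 0.0, 1.0]] [[0.133, 0.991, 0.019, -0.045], [0.716, -0.083, -0.694, -0.311], [-0.686, 0.106, -0.72, 1.3], [0.0, 0.0, 0.0, 1.0]]
blue_stamp [([200.0, 265.0], 0.63)]
green_stamp [([171.0, 264.0], 0.79)]
yellow_stamp [([269.0, 270.0], 0.81), ([212.0, 324.0], 0.75), ([246.0, 207.0], 0.75)]
white_stamp [([237.0, 269.0], 0.96), ([206.0, 222.0], 0.74), ([265.0, 269.0], 0.66), ([265.0, 328.0], 0.58)]
old_rack [([218.0, 271.0], 0.71)]
new_rack [([438.0, 266.0], 0.84)]
blue_pocket [([202.0, 264.0], 0.75)]
yellow_pocket [([264.0, 268.0], 0.78)]
green_pocket [([171.0, 264.0], 0.73)]
white_pocket [([236.0, 266.0], 0.66), ([264.0, 270.0], 0.52)]
1.1 [ 9.90779665e-01  1.35483041e-01 -7.38167607e-06  2.01091352e-05]
```

View pics/top0.png

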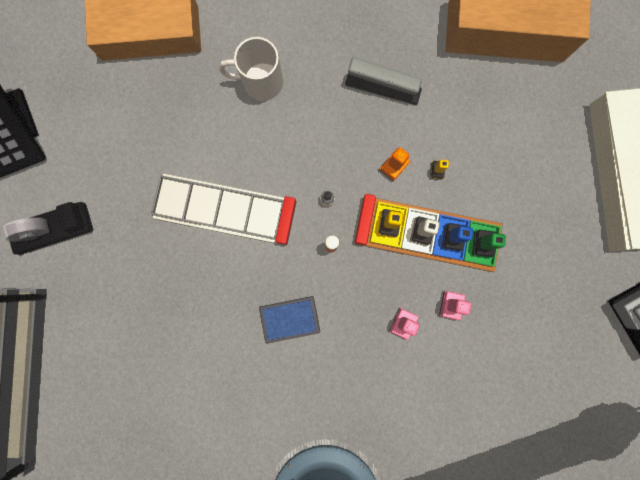

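View pics/scene0.png

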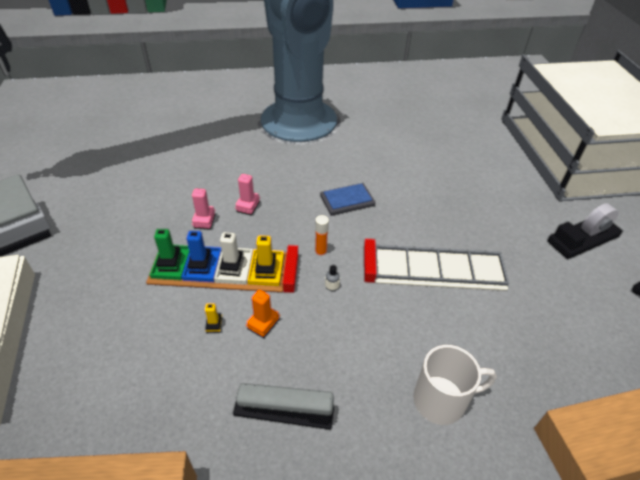

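Top image, y left and x up: the old rack is at about (430,232) with its red end at (367,220). From the red end its stamps are yellow (389,222), white (424,230), blue (457,236) and green (490,242). The new rack is at (222,208), red end at (286,220).

Yellow candidates are (389,222), which is full size and in the yellow pocket, and (440,169), which is small. The first fits. White look-alikes are orange (397,163) and pink (405,324) and (455,305), and none of these is meant. I'll confirm in an enlarged crop.

Run:
```python
import cv2
im=cv2.imread("pics/top0.png")
cv2.imwrite("pics/cropold.png",cv2.resize(im[150:280,350:510],None,fx=4.5,fy=4.5,interpolation=cv2.INTER_CUBIC))
cv2.imwrite("pics/cropnew.png",cv2.resize(im[165:255,145:305],None,fx=5,fy=5,interpolation=cv2.INTER_CUBIC))
```

```text
(no output)
```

View pics/cropold.png

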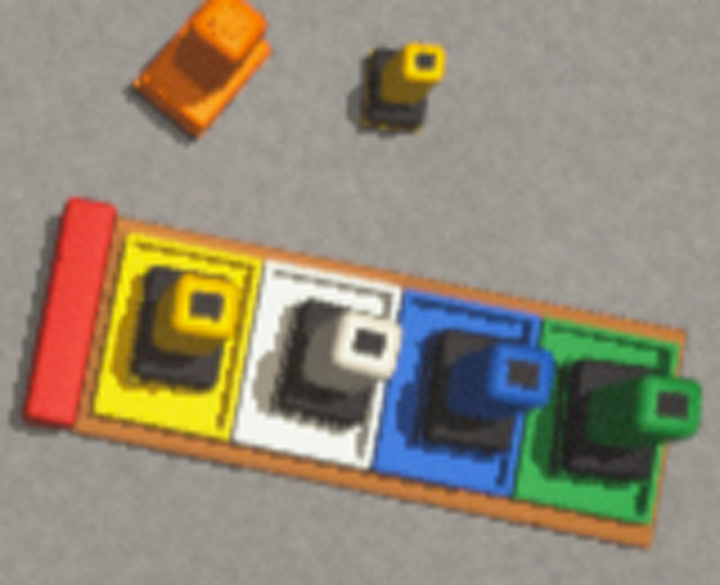

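View pics/cropnew.png

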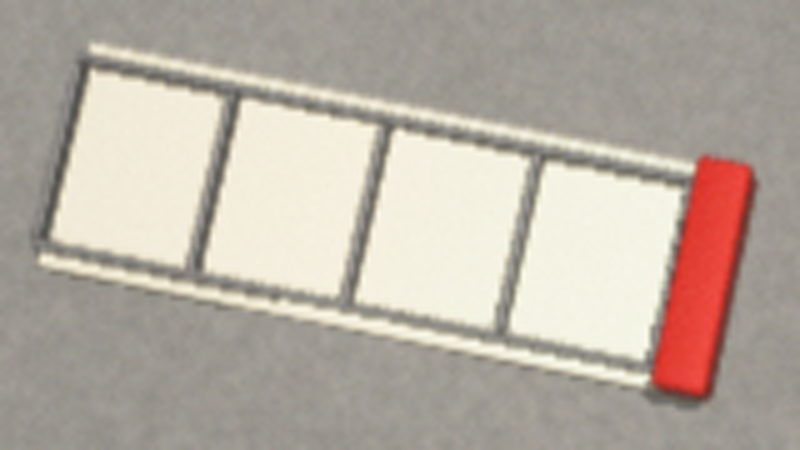

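Old-rack crop: the full-size yellow stamp at crop (207,306) stands in the yellow pocket next to the red block, and the small one at (425,62) is the decoy. Handle-top centres are yellow (207,306), white (368,345), blue (522,376) and green (672,407). In the new-rack crop the divider walls are centred at (521,246), (369,216) and (214,183), with the red block on the right.

```bash
cat > loc.py <<'E'
import numpy as np
from bench import camera_params
def P(n): 
    p=camera_params(n); return np.array(p["K"]),np.array(p["camera_from_world"])
def up(px,z,n="top"):
    K,T=P(n); d=T[:3,:3].T@np.linalg.inv(K)@[px[0],px[1],1]; c=-T[:3,:3].T@T[:3,3]
    return c+d*(z-c[2])/d[2]
def proj(p,n):
    K,T=P(n); q=K@(T[:3,:3]@p+T[:3,3]); return q[:2]/q[2]
def uncrop(c,s,o): return (np.array(c)+.5)/s-.5+o
E
python3 - <<'E'
from loc import *; import cv2
o=[350,150]; r=lambda a:np.round(a,4).tolist()
tops={n:up(uncrop(c,4.5,o),.093) for n,c in dict(yellow=(207,306),white=(368,345),blue=(522,376),green=(672,407)).items()}
im=cv2.imread("pics/scene0.png")
for n,t in tops.items():
    q=proj(t,"scene"); print(n,r(t),r(q))
    cv2.circle(im,tuple(np.round(q*1).astype(int)),1,(255,0,255),-1)
e=[up(uncrop(c,4.5,o),.008) for c in ((120,222),(687,330),(650,545))]
print("old edge",[r(x) for x in e],"yaw",np.arctan2(*( -(e[0]-e[1])[0],(e[0]-e[1])[1])))
t=tops; d=t["yellow"]-t["green"]; print("yaw stamps",np.arctan2(-d[0],d[1]))
o=[145,165]
E_={k:[up(uncrop(c,5,o),.018) for c in v] for k,v in dict(a=((538,158),(505,335)),b=((388,127),(350,305)),c=((232,95),(197,272))).items()}
m={k:(v[0]+v[1])/2 for k,v in E_.items()}
d=m["c"]-m["a"]; yaw=np.arctan2(-d[0],d[1]); c=(m["a"]+m["b"]+m["c"])/3
print("new",r(c),yaw,np.linalg.norm(d),[np.linalg.norm(v[0]-v[1]) for v in E_.values()])
R=lambda y:np.array([[np.cos(y),-np.sin(y)],[np.sin(y),np.cos(y)]])
for y in (-90,-30,30,90):
    b=np.r_[c[:2]+R(yaw)@[0,y/1e3],.008]; print("bay",r(b),r(proj(b,"top")))
    for sx in(-35,35):
        for sy in (-28,28):
            w=np.r_[c[:2]+R(yaw)@[sx/1e3,(y+sy)/1e3],.008]; q=proj(w,"scene"); cv2.circle(im,tuple(np.round(q).astype(int)),1,(255,0,255),-1)
cv2.imwrite("pics/chk.png",cv2.resize(im[215:315,140:520],(800,int(100*800/380)),interpolation=cv2.INTER_CUBIC))
E
```

```text
yellow [0.5116, -0.1194, 0.093] [262.0093, 238.0828]
white [0.4968, -0.1813, 0.093] [226.3903, 235.0235]
blue [0.4852, -0.2405, 0.093] [192.5955, 233.1062]
green [0.4735, -0.298, 0.093] [159.8907, 231.1254]
old edge [[0.5605, -0.0964, 0.008], [0.5151, -0.3397, 0.008], [0.4229, -0.321, 0.008]] yaw -0.18422084545874529
yaw stamps -0.209854377307845
new [0.5398, 0.2065, 0.018] -0.1974587468350997 0.11992164778875473 [np.float64(0.0691023124519662), np.float64(0.06988628639543486), np.float64(0.0693899617814166)]
bay [0.5221, 0.1182, 0.008] [265.0874, 217.8273]
bay [0.5339, 0.177, 0.008] [234.6712, 211.5848]
bay [0.5457, 0.2359, 0.008] [204.3098, 205.3535]
bay [0.5574, 0.2947, 0.008] [174.003, 199.1334]
```

View pics/chk.png

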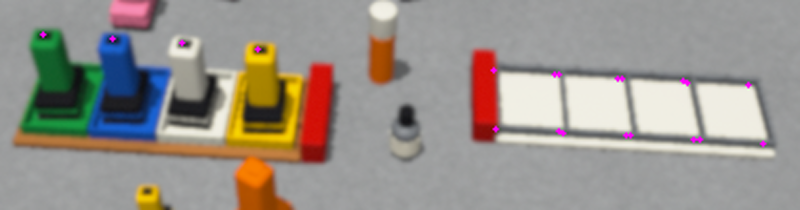

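The projected points agree with the scene camera: handle tops to about 1 px, bays to a few mm. Next I'll move the first stamp.

```bash
cat > job.py <<'E'
import numpy as np
from bench import *
YO,YN=-0.19,-0.197
TOP=dict(yellow=(.5116,-.1194),white=(.4968,-.1813),blue=(.4852,-.2405),green=(.4735,-.298))
C=np.array([.5398,.2065])+.0015*np.array([-np.sin(YN),np.cos(YN)])
bay=lambda i:C+(-.09+.06*i)*np.array([-np.sin(YN),np.cos(YN)])
def quat(yaw,s): a=yaw+s*np.pi/2; return [np.cos(a/2),np.sin(a/2),0,0]
def move(name,i,s):
    x,y=TOP[name]; q=quat(YO,s); qn=quat(YN,s); bx,by=bay(i)
    move_gripper(.085,40)
    move_ptp([x,y,.20],q); movel([x,y,.067],q,.15)
    move_gripper(0.0,40); g=read_finger_gap(); print(name,"gap",g,"F",read_grasp_force())
    if g<.018: raise SystemExit("no grasp")
    movel([x,y,.20],q,.15); print("held gap",read_finger_gap())
    move_ptp([bx,by,.20],qn); movel([bx,by,.069],qn,.12); pause(.2)
    f0=read_ft_force()[2]
    for z in np.arange(.067,.0605,-.001):
        movel([bx,by,z],qn,.02); f=read_ft_force()[2]-f0
        if f>2.5: break
    print("down z",z,"df",f)
    move_gripper(.06); pause(.2); movel([bx,by,.20],qn,.15); print("t",read_time_s())
def pick_s():
    for s in (1,-1):
        print(s,[None if (j:=inverse_kinematics([*p,z],quat(YO,s))) is None else round(float(j[6]),2) for p in (TOP["yellow"],TOP["green"],bay(0),bay(3)) for z in (.2,.064)])
E
python3 - <<'E'
from job import *
pick_s()
E
```

```text
1 [-0.16, -0.29, 0.2, 0.1, -0.8, -1.0, -1.1, -1.19]
-1 [-2.59, -2.25, -2.83, -2.77, 2.21, 1.94, 1.87, 1.72]
```

Run:
```python
from job import *; import cv2
move("yellow",0,1)
move_ptp([.45,-.05,.3],quat(YO,1)); 
for n in("top","scene"): cv2.imwrite(f"pics/{n}1.png",read_camera(n)[:,:,::-1])
im=np.hstack([cv2.resize(cv2.imread("pics/top1.png")[140:280,150:350],(400,280)),cv2.resize(cv2.imread("pics/scene1.png")[200:340,340:540],(400,280))])
cv2.imwrite("pics/after1.png",im)
```

```text
yellow gap 0.023418786904992314 F 46.033703684806824
held gap 0.023563863701063417
down z 0.064 df 2.7750853959300854
t 11.2417
```

View pics/after1.png

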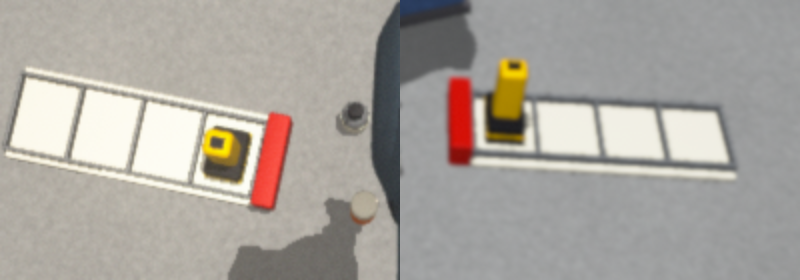

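The yellow stamp stands upright inside the first bay, roughly centred, at about (224,155) in the left pane. The contact height of 0.064 matches what I expected, so I'll do the other three.

Run:
```python
from job import *; import cv2
for i,n in enumerate(("white","blue","green"),1): move(n,i,1)
move_ptp([.45,-.15,.35],quat(YO,1)); print(read_time_s())
for n in("top","scene"): cv2.imwrite(f"pics/{n}2.png",read_camera(n)[:,:,::-1])
im=np.hstack([cv2.resize(cv2.imread("pics/top2.png")[140:280,150:350],(400,280)),cv2.resize(cv2.imread("pics/scene2.png")[200:340,340:540],(400,280))])
cv2.imwrite("pics/after2.png",im)
```

```text
white gap 0.02344944364101074 F 42.413780093193054
held gap 0.023818165539850736
down z 0.064 df 2.937906098421201
t 21.4417
blue gap 0.02362191895911678 F 44.538851380348206
held gap 0.02359738956541546
down z 0.063 df 8.643423762502044
t 32.1833
green gap 0.02383809219062919 F 40.14364778995514
held gap 0.023656093767074865
down z 0.063 df 6.207291025415159
t 43.7083
45.4667
```

View pics/after2.png

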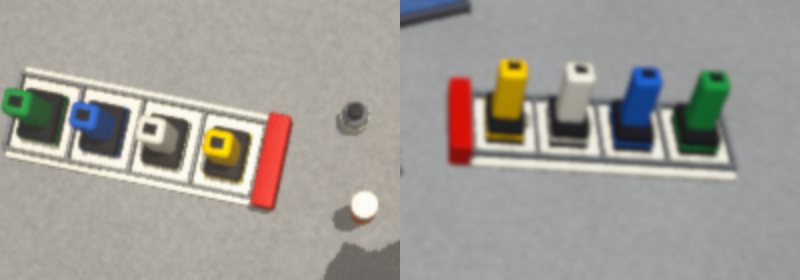

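All four stand upright on their bay floors. From the red block the order is yellow, white, blue, green (left pane: 224,155; 165,145; 100,130; 40,115), and the gripper is clear.

```bash
python3 -c "
from bench import *
print(sign_off())"
```

```text
the job is handed in; nothing more can be done
None
```

The job is handed in: yellow, white, blue and green stand upright in bays 1 to 4 of the new rack, counted from its red block, all let go, with about 45 s of the 104 s used.

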